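# Fetch the check weight from behind the containers

### The job

The balance needs its check weight: first move the round bottle, the square canister and the wide jar out of the plastic storage tray and stand them in the empty steel side tray. When all three are standing there, take the large steel weight out and set it gently, upright, in the middle of the balance pan, leaving the small weight where it is. Only then put the three containers back, upright, each on the very spot where it stood at the start.

Things in the scene. Friction and masses are not known exactly. Their poses are not given: they have to be found in the camera images.
- bottle: Round white plastic bottle with a small grey screw cap, 115 mm tall: straight body 48 mm in diameter up to 84 mm, then a shoulder, cap 28 mm in diameter from 97 mm up. 0.12 to 0.31 kg. Origin at the centre of its underside, z up its axis. Starts on one of the three large ring marks of the storage tray; which container is on which mark varies.
- canister: Square white plastic canister with a grey square lid, 48 x 48 mm and 105 mm tall (walls straight up to 95 mm, lid 40 x 40 mm above). 0.12 to 0.31 kg. Origin at the centre of its underside, z up; x and y are square to its side faces. At the start it stands on one of the three large ring marks.
- jar: Wide round white jar with a grey lid, 95 mm tall: body 56 mm in diameter up to 78 mm, lid 60 mm in diameter above. 0.12 to 0.31 kg. Origin at the centre of its underside, z up. At the start it stands on one of the three large ring marks.
- weight: The large steel check weight, 0.5 kg: cylinder 38 mm in diameter and 46 mm tall with a 24 mm knob above it, 62 mm tall in all. Origin at the centre of its underside, z up. It stands on the small ring mark in the midst of the three containers.
- small_weight: The small steel weight, 0.2 kg, same form: 28 mm in diameter, 44 mm tall, standing in the storage tray on its far (+x) side. Not to be moved. Origin at the centre of its underside.
- storage_tray: Fixed blue plastic tray, 220 mm along its x, 240 along y, rim 18 mm high, floor and walls 5 mm thick. Origin at the centre of its underside; x points roughly away from the robot. Large ring marks at (-62, 0), (0, 70), (0, -70) mm in its frame (containers start within 3 mm of them in x and y), small mark of the large weight at (0, 0); the small weight stands near x = 75, y -45 to 45 mm.
- side_tray: Fixed, empty shallow steel tray, 300 mm along its x, 140 mm along its y, rim 18 mm high, wall and floor 5 mm thick. Origin at the centre of its underside; its x (long side) points roughly away from the robot. It stands to the left or to the right of the storage tray.
- balance: Fixed electronic balance, white body 250 x 190 mm, 55 mm high, with a round flat steel pan 124 mm in diameter whose top is 70 mm above the table. Origin on the table directly below the pan's centre; body from -150 to +100 mm along its x, 95 mm to either side along y, blue display panel on the -x side, facing the robot. On the other side of the storage tray from the side tray.

How it is judged:
By the outcome, as a careful person would: the job done as asked, in the order asked, and still so for the second after the job is handed in, with the robot touching nothing.
It also fails if it takes over 144 s, if anything falls off the work surface, if the arm or the gripper's body presses on something with over 40 N, if the wrist force passes 120 N, or if a joint passes its speed limit or range.

### The arm

A 7-joint arm with a two-finger parallel gripper is mounted at the origin on the work surface. World frame = base frame: x ahead of the robot, y to its left, z up, the work surface at z = 0. Lengths are in m, angles in rad, forces in N, time in s.
With the tool pointing down it reaches from about 0.425 to 0.825 m from the base axis. Payload 3.6 kg.
Tool frame: the origin (TCP) lies midway between the tips of the shut fingers; the grasp point (between the pads) lies 19 mm behind it; z points along the fingers, y is the line along which they close (so a half turn about z gives the same grasp; the last joint's range is limited). The gripper opens to 85 mm and grips with 20 to 120 N. Pads are 22 mm wide; open, the fingers measure 114 mm over their backs; the gripper's body (76 mm by 85 mm) begins 54 mm behind the grasp point. The pads swing forward as they close: fully open they stand 13 mm farther back than shut.
Start: joints at [1.113, 0.615, -0.013, 1.423, 0.008, 1.103, -0.04], TCP at [0.272, -0.59, 0.231] pointing down, gripper open.
Joint ranges: [-3.12, 3.12], [-0.3, 2.06], [-1.34, 1.32], [0.26, 2.42], [-1.36, 4.5], [0.01, 1.98], [-2.84, 2.84]. Speed limits (rad/s): [2.79, 2.79, 3.14, 3.14, 3.14, 3.14, 3.14].

### API

Orientations are given as a unit quaternion [w, x, y, z].
In Python, from rig import ctrl gives the robot as it stands.
- The arm moves only by the tool move_arm, never from a script. Its argument "plan" is a list of rows, each a list of 5 numbers: the finger opening in mm, from 0 to 85.4, then the shift along the tool's x, y, z in mm, then the turn about the tool's z in degrees. In form: [[grip, tx, ty, tz, spin], ...]. A call has 1 to 5 rows; each row is the pose to reach, as a shift and turn from the pose commanded when the call began, along the tool's axes at that moment; what a row does not reach only later rows make up. A row lasts 1/12 s, in which the tool goes at most 41.7 mm and 7.16 degrees, less where a joint would pass 70% of its speed; a pose out of reach is approached as far as the arm can. A call with a gripper value outside its range is refused whole. The fingers move at their own pace and stop on an object; "squeeze" is the grip in N (left out, the last holds). Time passes only in rows, so rows that repeat a pose let the fingers close. It gives the time, the measured TCP pose, the force, the opening and the grip force at its end, in the units of the state.
- ctrl.state(): the state, without advancing time (a new reading comes with each control period).
- ctrl.capture(name): name is "scene" or "top"; returns a dict with "img" (480x640x3 uint8, blue, green, red), "range_z" (480x640 float32, m along the optical axis (not along the pixel's ray), 0 where there is no reading), "vfov" (degrees; the focal length in pixels is half the picture's height over the tangent of half this angle, whatever the lens; pixels are square), "cx", "cy" (the principal point, pixels), "cam_to_world" (4x4, takes a point from camera to world coordinates). Camera axes: x right, y down, z forward; pixel columns grow to the right and rows downward; lengths in m; the calibration is good to about 2 mm. A picture is of the moment at which its call begins.
- ctrl.hand_in(): hands the job in; it is judged then, once.
Trained networks look in the newest picture that a camera, given by its name, has taken for a name from the list of things; names that differ only in an ending like _2 or _b are one class to them, and where a whole thing is asked for, a point or a joint stands for the part that bears it (a point fixed in the world has none). Each returns a list of dicts, best first, with "conf" (0 to 1); they miss things now and then, are a little off and sometimes report something else, mostly with a low value. They report only what shows in the picture. A call takes as long as a camera call.
- ctrl.spot_in(camera, thing): "location" ([row, column] in pixels, amid what is visible of it).
- ctrl.mark_of(camera, thing): "location" ([row, column] in pixels: a listed point, or the origin of a listed thing).
The state is a dict: "clock": time; "joint_positions": joint angles; "joint_velocities": joint speeds; "tau": joint torques, N m; "tcp_pos": TCP position; "orientation": TCP orientation; "wrist_force": force on the tool from outside, world axes, zero at the start; "wrist_torque": the same for the moment, N m; "gripper_width": opening from 0.0 (shut) to 1.0 (fully open); "finger_force": force on a finger pad.
Only numpy, scipy, OpenCV 4.12 (cv2) and the standard library are available. Lean on these libraries where they do the work, as an engineer would, in place of code of your own. Each camera call takes 0.05 s, during which the arm holds its last target. There are 200 camera calls.

## Working session

There is one attempt and no reset: what is moved stays moved. The work goes in short steps, Python scripts to look and compute and a tool call to move; the robot and the scene stay as the last step left them, time stands still between calls to the robot, and variables do not carry over. Pictures are saved under pics/ and viewed, at most 14 in all, crops included, and the job is handed in when it is done.

Besides the shell and the picture viewer there is one more tool, called after ">>>" by a JSON object that holds its "op" and its "data". move_arm: Moves the arm, as the interface text tells. Its arguments: {"type":"object","properties":{"plan":{"type":"array"},"squeeze":{"type":"number"}},"required":["plan"]}

```bash
mkdir -p pics; ls
cat > h.py <<'E'
import numpy as np, cv2
from rig import ctrl
from scipy.spatial.transform import Rotation as R
def cap(n,save=None):
    c=ctrl.capture(n)
    if save: cv2.imwrite('pics/'+save,c['img'])
    return c
def cloud(c):
    z=c['range_z'];h,w=z.shape;f=h/2/np.tan(np.radians(c['vfov'])/2)
    v,u=np.mgrid[:h,:w]
    P=np.stack([(u-c['cx'])/f*z,(v-c['cy'])/f*z,z],-1)
    T=np.array(c['cam_to_world']);W=P@T[:3,:3].T+T[:3,3];W[z==0]=np.nan
    return W
def rot(s=None):
    s=s or ctrl.state();q=s['orientation'];return R.from_quat([q[1],q[2],q[3],q[0]])
def ray(c,rc,zp):
    h=c['img'].shape[0];f=h/2/np.tan(np.radians(c['vfov'])/2);T=np.array(c['cam_to_world'])
    d=T[:3,:3]@np.array([(rc[1]-c['cx'])/f,(rc[0]-c['cy'])/f,1]);o=T[:3,3]
    return o+d*(zp-o[2])/d[2]
E
python3 - <<'E'
from h import *
s=ctrl.state();print({k:np.round(v,3).tolist() for k,v in s.items()});print(rot(s).as_matrix().round(3))
for n in ['scene','top']:
    c=cap(n,n+'0.png');W=cloud(c);print(n,c['vfov'],c['cx'],c['cy'],np.array(c['cam_to_world']).round(3).tolist())
    for t in ['bottle','canister','jar','weight','small_weight','storage_tray','side_tray','balance']:
        for k,fn in (('spot',ctrl.spot_in),('mark',ctrl.mark_of)):
            for d in fn(n,t)[:2]:
                r=d['location'];print(n,t,k,round(d['conf'],2),np.round(r),W[int(r[0]),int(r[1])].round(3))
E
```

```text
pics
{'clock': 0.0, 'joint_positions': [1.113, 0.616, -0.013, 1.425, 0.008, 1.103, -0.04], 'joint_velocities': [0.0, -0.001, 0.001, -0.001, -0.0, -0.0, 0.001], 'tau': [-0.0, -46.921, 0.259, -17.103, 0.01, 0.01, 0.0], 'tcp_pos': [0.272, -0.59, 0.23], 'orientation': [-0.001, 0.977, 0.214, -0.0], 'wrist_force': [-0.546, -0.625, 0.471], 'wrist_torque': [-0.02, -0.031, -0.008], 'finger_force': 0.0, 'gripper_width': 0.998}
[[ 0.908  0.419 -0.001]
 [ 0.419 -0.908  0.002]
 [-0.    -0.003 -1.   ]]
scene 57.38887694535918 316.75718273793666 238.7703472665185 [[-0.429, 0.478, -0.766, 1.159], [0.903, 0.237, -0.358, 0.265], [0.011, -0.846, -0.533, 0.446], [0.0, 0.0, 0.0, 1.0]]
scene bottle spot 0.72 [236. 292.] [ 0.632 -0.028  0.071]
scene bottle mark 0.58 [262. 294.] [ 0.631 -0.024  0.023]
scene canister spot 0.8 [262. 373.] [0.648 0.117 0.077]
scene canister mark 0.77 [289. 368.] [0.648 0.113 0.024]
scene jar spot 0.79 [222. 352.] [0.579 0.056 0.092]
scene jar mark 0.61 [256. 351.] [0.578 0.055 0.026]
scene weight spot 0.95 [261. 334.] [0.633 0.049 0.048]
scene weight spot 0.2 [262. 370.] [0.64
[... 962 characters left out ...]
78 [224. 260.] [0.609 0.102 0.11 ]
top jar spot 0.69 [251. 294.] [0.558 0.04  0.102]
top jar mark 0.82 [254. 296.] [0.554 0.034 0.101]
top weight spot 0.54 [228. 295.] [0.605 0.039 0.067]
top weight mark 0.75 [229. 296.] [0.605 0.038 0.064]
top small_weight spot 0.49 [187. 302.] [0.689 0.03  0.051]
top small_weight mark 0.48 [191. 304.] [0.686 0.027 0.037]
top storage_tray spot 0.7 [224. 302.] [0.616 0.027 0.055]
top storage_tray mark 0.92 [229. 298.] [0.605 0.036 0.051]
top side_tray spot 0.79 [291. 164.] [0.477 0.311 0.007]
top side_tray mark 0.61 [293. 168.] [0.471 0.305 0.006]
top balance spot 0.63 [313. 465.] [ 0.448 -0.291  0.069]
top balance mark 0.8 [302. 464.] [ 0.469 -0.288  0.072]
```

View pics/top0.png

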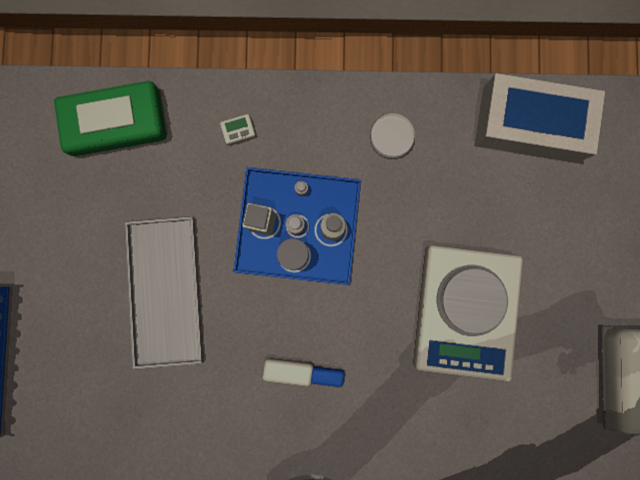

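View pics/scene0.png

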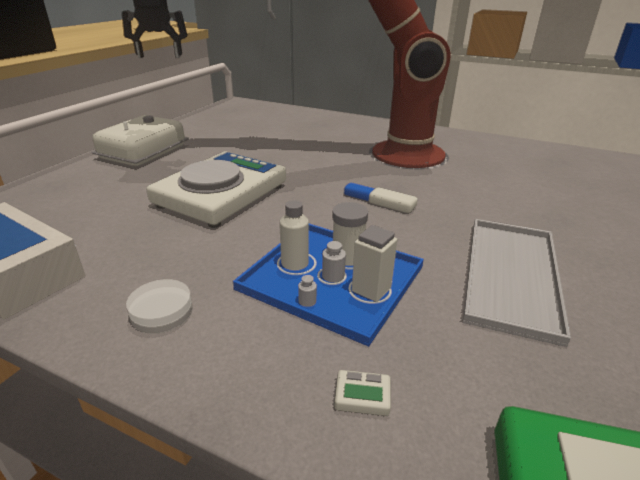

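Run:
```python
from h import *
c=cap('top');W=cloud(c).reshape(-1,3);np.save('top0.npy',W)
def near(x,y,r,z0,z1):
    m=(np.hypot(W[:,0]-x,W[:,1]-y)<r)&(W[:,2]>z0)&(W[:,2]<z1);return W[m]
for n,x,y,z0,z1 in [('bottle',.61,-.032,.105,.14),('can',.62,.103,.098,.13),('jar',.557,.04,.09,.12),('weight',.605,.039,.058,.08),('small',.689,.03,.03,.08),('pan',.47,-.288,.066,.08)]:
    p=near(x,y,.08 if n=='pan' else .035,z0,z1)
    (cx,cy),r=cv2.minEnclosingCircle((p[:,:2]*1000).astype(np.float32))
    print(n,len(p),p.mean(0).round(4),np.median(p[:,2]).round(4),'circ',cx,cy,r,cv2.minAreaRect((p[:,:2]*1000).astype(np.float32)))
# side tray rim
m=(W[:,2]>.012)&(W[:,2]<.025)&(W[:,1]>.2)
p=(W[m][:,:2]*1000).astype(np.float32);print('side',len(p),cv2.minAreaRect(p))
```

```text
bottle 184 [ 0.61   -0.0338  0.1202] 0.1207 circ 610.515625 -34.08015823364258 13.877334594726562 ((610.2823486328125, -33.81292724609375), (26.3281307220459, 25.988847732543945), 2.0900540351867676)
can 602 [0.621  0.1088 0.1082] 0.11 circ 620.88671875 108.62940979003906 30.639726638793945 ((622.2193603515625, 110.29471588134766), (47.61367416381836, 47.73208999633789), 78.39530181884766)
jar 787 [0.5537 0.0414 0.1007] 0.1008 circ 553.6408081054688 41.43046188354492 29.780799865722656 ((553.4146118164062, 41.19190979003906), (58.37294387817383, 58.465721130371094), 1.4520689249038696)
weight 116 [0.6158 0.0408 0.0672] 0.0671 circ 614.865234375 40.615394592285156 12.85819149017334 ((615.53271484375, 40.701080322265625), (21.773876190185547, 23.000253677368164), 88.44219970703125)
small 146 [0.6912 0.0305 0.0423] 0.0392 circ 692.644775390625 30.474346160888672 14.122723579406738 ((692.8079833984375, 30.984210968017578), (27.693130493164062, 24.472944259643555), 1.7810471057891846)
pan 3168 [ 0.4714 -0.3091  0.0707] 0.0706 circ 471.63702392578125 -310.6932067871094 62.055416107177734 ((471.14013671875, -308.5334167480469), (122.99574279785156, 118.07264709472656), 12.425433158874512)
side 2373 ((538.9755859375, 429.3009338378906), (428.00335693359375, 742.5916137695312), 86.97514343261719)
```

The top view shows the canister (217,260), jar (254,294), bottle (224,333) and weight (228,295) in the blue tray. The side tray is on the left around (292,164) and the pan at (300,473). The scene view agrees, with everything upright.

```bash
cat >> h.py <<'E'
def go(x,y,z,th=None,s=None):
    """shift mm in tool axes and spin deg from measured pose"""
    s=s or ctrl.state();r=rot(s);d=r.inv().apply(np.array([x,y,z])-s['tcp_pos'])*1000
    M=r.as_matrix();t0=np.degrees(np.arctan2(M[1,0],M[0,0]));sp=0 if th is None else (t0-th+180)%360-180
    print('shift',d.round(1),'spin',round(sp,1),'theta now',round(t0,1),'tcp',np.round(s['tcp_pos'],4),'t',round(s['clock'],2))
E
python3 - <<'E'
from h import *
W=np.load('top0.npy')
def q(m): return (W[m][:,:2]*1000).astype(np.float32)
x,y,z=W.T
m=(np.hypot(x-.472,y+.31)<.1)&(z>.066)&(z<.08);print('pan',cv2.minEnclosingCircle(q(m)))
m=(np.hypot(x-.622,y-.109)<.035)&(z>.1075)&(z<.115);print('lid',m.sum(),q(m).mean(0),cv2.minAreaRect(q(m)))
m=(z>.013)&(z<.023)&(y>.2)&(y<.42)&(x>.3)&(x<.68);print('side',m.sum(),cv2.minAreaRect(q(m)))
m=(z>.013)&(z<.021)&(np.hypot(x-.62,y-.04)<.2);print('stor',m.sum(),cv2.minAreaRect(q(m)))
go(.622,.109,.2,90)
E
```

```text
pan ((471.71417236328125, -310.9312438964844), 62.11240768432617)
lid 441 [622.0071 110.0062] ((622.09912109375, 110.36932373046875), (40.221744537353516, 39.847564697265625), 78.8973388671875)
side 1270 ((474.9997253417969, 310.0983581542969), (300.60894775390625, 141.63499450683594), 5.639357089996338)
stor 1082 ((616.5925903320312, 38.23750305175781), (240.37002563476562, 220.03765869140625), 84.68283081054688)
shift [ 610.5 -488.6   31.3] spin -65.3 theta now 24.7 tcp [ 0.272  -0.5903  0.2313] t 1.75
```

>>> {"op": "move_arm", "data": {"plan": [[85, 31, -25, 2, 0], [85, 62, -50, 4, 0], [85, 93, -75, 6, 0], [85, 124, -100, 8, 0], [85, 155, -125, 8, 0]], "squeeze": 50}}

```text
clock: 2.17
tcp_pos: [0.3609, -0.4101, 0.2231]
orientation: [-0.0, 0.977, 0.214, 0.0]
wrist_force: [0.4, -0.9, -0.3]
gripper_width: 0.995
finger_force: 0.0
```

>>> {"op": "move_arm", "data": {"plan": [[85, 31, -25, 2, 0], [85, 62, -50, 4, 0], [85, 93, -75, 6, 0], [85, 124, -100, 8, 0], [85, 155, -125, 8, 0]]}}

```text
clock: 2.58
tcp_pos: [0.4494, -0.2317, 0.2153]
orientation: [0.0, 0.977, 0.214, 0.0]
wrist_force: [1.1, -1.3, -0.3]
gripper_width: 0.993
finger_force: 0.0
```

>>> {"op": "move_arm", "data": {"plan": [[85, 31, -25, 0, -7], [85, 62, -50, 0, -14], [85, 93, -75, 0, -21], [85, 124, -100, 0, -28], [85, 155, -125, 0, -35]]}}

```text
clock: 3.0
tcp_pos: [0.5381, -0.0534, 0.2158]
orientation: [0.0, 0.866, 0.501, 0.0]
wrist_force: [0.3, -0.1, 0.2]
gripper_width: 0.996
finger_force: 0.0
```

```bash
python3 -c "
from h import *
go(.622,.11,.2,79)"
```

```text
shift [183.4  -8.8  15.8] spin -18.9 theta now 60.1 tcp [ 0.5381 -0.0534  0.2158] t 3.0
```

Tracking is precise, so I go above the canister.

>>> {"op": "move_arm", "data": {"plan": [[85, 37, -2, 3, -6], [85, 74, -4, 6, -12], [85, 111, -6, 9, -19], [85, 148, -8, 12, -19], [85, 183, -9, 16, -19]]}}

```text
clock: 3.42
tcp_pos: [0.6227, 0.1095, 0.1995]
orientation: [-0.0, 0.773, 0.635, 0.001]
wrist_force: [0.3, -0.4, 1.0]
gripper_width: 0.993
finger_force: 0.0
```

>>> {"op": "move_arm", "data": {"plan": [[85, 0, 0, 0, 0]]}}

```text
clock: 3.5
tcp_pos: [0.6229, 0.1179, 0.1986]
orientation: [-0.003, 0.77, 0.638, 0.003]
wrist_force: [-0.2, 0.6, 0.6]
gripper_width: 0.991
finger_force: 0.0
```

```bash
python3 -c "
from h import *
cap('scene','s1.png')
go(.622,.11,.049,79)"
```

```text
shift [ -3.8   0.9 149.6] spin 0.2 theta now 79.2 tcp [0.6219 0.1133 0.1986] t 3.55
```

View pics/s1.png

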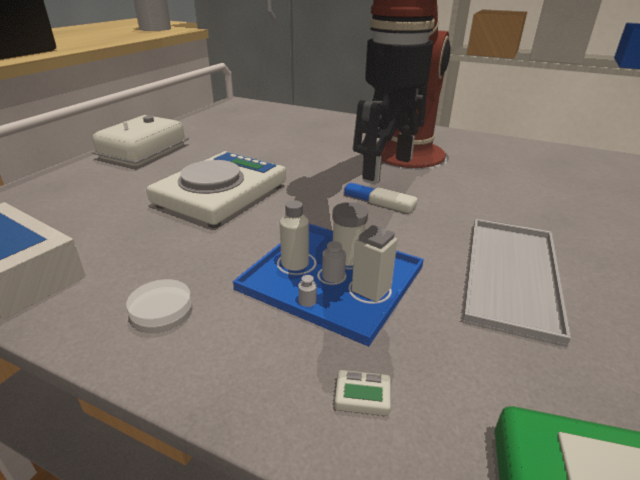

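The fingers show at (385,170), as projected for a point above the canister. I descend most of the way and check.

>>> {"op": "move_arm", "data": {"plan": [[85, 0, 0, 30, 0], [85, 0, 0, 65, 0], [85, 0, 0, 90, 0], [85, 0, 0, 100, 0], [85, 0, 0, 100, 0]]}}

```text
clock: 3.97
tcp_pos: [0.6199, 0.1054, 0.0967]
orientation: [-0.001, 0.774, 0.634, -0.003]
wrist_force: [-0.2, -0.2, -0.1]
gripper_width: 0.998
finger_force: 0.0
```

```bash
python3 -c "
from h import *
go(.622,.11,.049,79)"
```

```text
shift [ 5.1  1.4 47.7] spin -0.3 theta now 78.7 tcp [0.6199 0.1054 0.0967] t 3.97
```

>>> {"op": "move_arm", "data": {"plan": [[85, 0, 0, 20, 0], [85, 0, 0, 40, 0], [85, 0, 0, 48, 0], [85, 0, 0, 48, 0], [85, 0, 0, 48, 0]]}}

```text
clock: 4.38
tcp_pos: [0.6228, 0.1074, 0.0527]
orientation: [0.0, 0.773, 0.634, 0.001]
wrist_force: [0.6, -0.1, -0.1]
gripper_width: 0.995
finger_force: 0.0
```

```bash
python3 -c "
from h import *
go(.622,.11,.049,79)"
```

```text
shift [ 2.4 -1.3  3.7] spin -0.3 theta now 78.7 tcp [0.6228 0.1074 0.0527] t 4.38
```

>>> {"op": "move_arm", "data": {"plan": [[85, 2, -1, 2, 0], [85, 2, -1, 2, 0], [60, 2, -1, 2, 0], [40, 2, -1, 2, 0], [30, 2, -1, 2, 0]]}}

```text
clock: 4.8
tcp_pos: [0.6215, 0.1097, 0.0498]
orientation: [0.0, 0.773, 0.634, 0.0]
wrist_force: [-0.5, 0.1, -0.8]
gripper_width: 0.596
finger_force: 0.0
```

>>> {"op": "move_arm", "data": {"plan": [[30, 0, 0, 0, 0], [30, 0, 0, 0, 0], [30, 0, 0, 0, 0], [30, 0, 0, 0, 0], [30, 0, 0, 0, 0]]}}

```text
clock: 5.22
tcp_pos: [0.6216, 0.1097, 0.0499]
orientation: [0.0, 0.773, 0.634, 0.0]
wrist_force: [-1.0, 0.1, 4.5]
gripper_width: 0.557
finger_force: 52.5
```

```bash
python3 -c "
from h import *
go(.5746,.3187,.19,79)"
```

```text
shift [ 195.8  -86.8 -140.1] spin -0.3 theta now 78.7 tcp [0.6216 0.1097 0.0499] t 5.22
```

>>> {"op": "move_arm", "data": {"plan": [[30, 0, 0, -15, 0], [30, 0, 0, -45, 0], [30, 0, 0, -80, 0], [30, 0, 0, -115, 0], [30, 0, 0, -135, 0]]}}

```text
clock: 5.63
tcp_pos: [0.6222, 0.1099, 0.1871]
orientation: [0.001, 0.773, 0.634, 0.002]
wrist_force: [1.0, -0.1, -2.7]
gripper_width: 0.555
finger_force: 52.4
```

>>> {"op": "move_arm", "data": {"plan": [[30, 15, -6, -3, 0], [30, 45, -20, -3, 0], [30, 80, -35, -3, 0], [30, 115, -51, -3, 0], [30, 148, -66, -3, 0]]}}

```text
clock: 6.05
tcp_pos: [0.5838, 0.269, 0.1858]
orientation: [-0.001, 0.773, 0.634, -0.001]
wrist_force: [1.1, 0.9, -2.5]
gripper_width: 0.555
finger_force: 52.6
```

>>> {"op": "move_arm", "data": {"plan": [[30, 25, -11, 0, 0], [30, 40, -18, 0, 0], [30, 47, -21, 20, 0], [30, 47, -21, 45, 0], [30, 47, -21, 70, 0]]}}

```text
clock: 6.47
tcp_pos: [0.5729, 0.3188, 0.1156]
orientation: [-0.0, 0.772, 0.635, -0.0]
wrist_force: [-0.4, -0.1, -3.1]
gripper_width: 0.556
finger_force: 52.6
```

```bash
python3 -c "
from h import *
print(ctrl.state()['finger_force'],ctrl.state()['gripper_width']);go(.5746,.3187,.0515,78.7)"
```

```text
52.5568163394928 0.5558209748785375
shift [ 0.2  1.8 64.1] spin 0.2 theta now 78.9 tcp [0.5729 0.3188 0.1156] t 6.47
```

>>> {"op": "move_arm", "data": {"plan": [[30, 0, 2, 25, 0], [30, 0, 2, 45, 0], [30, 0, 2, 55, 0], [30, 0, 2, 58, 0], [30, 0, 2, 61, 0]]}}

```text
clock: 6.88
tcp_pos: [0.5757, 0.3174, 0.0557]
orientation: [-0.0, 0.773, 0.634, -0.0]
wrist_force: [-0.2, -0.2, -2.3]
gripper_width: 0.555
finger_force: 52.4
```

>>> {"op": "move_arm", "data": {"plan": [[30, 0, 0, 1, 0], [30, 0, 0, 2, 0], [30, 0, 0, 3, 0], [30, 0, 0, 3, 0]]}}

```text
clock: 7.22
tcp_pos: [0.5764, 0.3178, 0.0543]
orientation: [0.0, 0.773, 0.634, 0.001]
wrist_force: [0.9, 0.1, -3.1]
gripper_width: 0.555
finger_force: 52.4
```

>>> {"op": "move_arm", "data": {"plan": [[30, 0, 0, 1, 0], [30, 0, 0, 2, 0], [30, 0, 0, 3, 0], [30, 0, 0, 4, 0], [30, 0, 0, 4, 0]]}}

```text
clock: 7.63
tcp_pos: [0.576, 0.3176, 0.0499]
orientation: [0.0, 0.773, 0.634, 0.0]
wrist_force: [-1.6, -1.2, 0.6]
gripper_width: 0.56
finger_force: 52.6
```

>>> {"op": "move_arm", "data": {"plan": [[60, 0, 0, 0, 0], [70, 0, 0, 0, 0], [85, 0, 0, 0, 0], [85, 0, 0, 0, 0], [85, 0, 0, -15, 0]]}}

```text
clock: 8.05
tcp_pos: [0.5741, 0.3162, 0.0616]
orientation: [-0.0, 0.773, 0.634, -0.003]
wrist_force: [-0.1, 0.1, -1.0]
gripper_width: 0.998
finger_force: 0.0
```

>>> {"op": "move_arm", "data": {"plan": [[85, 0, 0, -30, 0], [85, 0, 0, -65, 0], [85, 0, 0, -100, 0], [85, 0, 0, -130, -7], [85, 0, 0, -135, -14]]}}

```text
clock: 8.47
tcp_pos: [0.5787, 0.32, 0.2066]
orientation: [0.002, 0.688, 0.726, 0.006]
wrist_force: [-0.2, 0.1, -0.1]
gripper_width: 0.998
finger_force: 0.0
```

```bash
python3 -c "
from h import *
go(.5535,.0413,.19,135)"
```

```text
shift [-277.   -40.2   14.5] spin -41.9 theta now 93.1 tcp [0.5787 0.32   0.2066] t 8.47
```

>>> {"op": "move_arm", "data": {"plan": [[85, -33, -5, 2, -7], [85, -71, -10, 4, -14], [85, -111, -16, 7, -21], [85, -151, -22, 10, -28], [85, -191, -28, 12, -35]]}}

```text
clock: 8.88
tcp_pos: [0.5567, 0.1236, 0.1873]
orientation: [0.0, 0.437, 0.899, -0.0]
wrist_force: [1.0, -0.6, -0.4]
gripper_width: 0.995
finger_force: 0.0
```

>>> {"op": "move_arm", "data": {"plan": [[85, -28, -26, 1, -7], [85, -50, -46, 2, -7], [85, -60, -57, 2, -7], [85, -63, -59, 2, -7], [85, -63, -59, 2, -7]]}}

```text
clock: 9.3
tcp_pos: [0.5493, 0.0382, 0.1854]
orientation: [0.0, 0.386, 0.922, 0.0]
wrist_force: [0.6, 0.3, -0.2]
gripper_width: 0.995
finger_force: 0.0
```

```bash
python3 -c "
from h import *
go(.5535,.0413,.064,135)"
```

```text
shift [ -0.7   5.1 121.4] spin -0.4 theta now 134.6 tcp [0.5493 0.0382 0.1854] t 9.3
```

>>> {"op": "move_arm", "data": {"plan": [[85, 0, 3, 25, 0], [85, 0, 5, 55, 0], [85, 0, 5, 75, 0], [85, 0, 5, 80, 0], [85, 0, 5, 80, 0]]}}

```text
clock: 9.72
tcp_pos: [0.5518, 0.0453, 0.1042]
orientation: [-0.001, 0.383, 0.924, 0.0]
wrist_force: [0.0, -0.4, 0.3]
gripper_width: 0.994
finger_force: 0.0
```

```bash
python3 -c "
from h import *
go(.5535,.0413,.064,135)"
```

```text
shift [-4.1 -1.5 40.2] spin -0.1 theta now 134.9 tcp [0.5518 0.0453 0.1042] t 9.72
```

>>> {"op": "move_arm", "data": {"plan": [[85, -3, -1, 15, 0], [85, -3, -1, 30, 0], [85, -3, -1, 38, 0], [85, -3, -1, 39, 0], [85, -3, -1, 39, 0]]}}

```text
clock: 10.13
tcp_pos: [0.5545, 0.0411, 0.0671]
orientation: [0.0, 0.384, 0.923, 0.001]
wrist_force: [-0.2, 0.5, 0.4]
gripper_width: 0.996
finger_force: 0.0
```

```bash
python3 -c "
from h import *
go(.5535,.0413,.064,135)"
```

```text
shift [ 0.8 -0.6  3.1] spin -0.2 theta now 134.8 tcp [0.5545 0.0411 0.0671] t 10.13
```

>>> {"op": "move_arm", "data": {"plan": [[85, 0, 0, 2, 0], [75, 0, 0, 3, 0], [60, 0, 0, 3, 0], [45, 0, 0, 3, 0], [45, 0, 0, 3, 0]]}}

```text
clock: 10.55
tcp_pos: [0.5545, 0.0401, 0.0642]
orientation: [0.001, 0.385, 0.923, 0.0]
wrist_force: [-0.4, -1.3, 5.3]
gripper_width: 0.688
finger_force: 53.7
```

>>> {"op": "move_arm", "data": {"plan": [[45, 0, 0, 0, 0], [45, 0, 0, 0, 0], [45, 0, 0, 0, 0], [45, 0, 0, 0, 0]]}}

```text
clock: 10.88
tcp_pos: [0.5545, 0.0402, 0.0642]
orientation: [0.001, 0.385, 0.923, 0.0]
wrist_force: [-1.1, -0.7, 6.6]
gripper_width: 0.688
finger_force: 53.8
```

```bash
python3 -c "
from h import *
go(.3755,.301,.2,90)"
```

```text
shift [ 311.1   56.6 -136.1] spin 44.7 theta now 134.7 tcp [0.5545 0.0402 0.0642] t 10.88
```

>>> {"op": "move_arm", "data": {"plan": [[45, 0, 0, -15, 0], [45, 0, 0, -45, 0], [45, 0, 0, -80, 0], [45, 0, 0, -110, 0], [45, 0, 0, -120, 0]]}}

```text
clock: 11.3
tcp_pos: [0.556, 0.041, 0.1871]
orientation: [0.003, 0.385, 0.923, 0.002]
wrist_force: [0.7, 0.6, -2.4]
gripper_width: 0.685
finger_force: 54.6
```

>>> {"op": "move_arm", "data": {"plan": [[45, 20, 4, 0, 0], [45, 55, 10, 0, 0], [45, 93, 17, 0, 0], [45, 131, 24, 0, 0], [45, 169, 31, 0, 0]]}}

```text
clock: 11.72
tcp_pos: [0.4551, 0.1823, 0.182]
orientation: [-0.001, 0.385, 0.923, -0.001]
wrist_force: [1.8, 1.6, -1.9]
gripper_width: 0.685
finger_force: 54.6
```

>>> {"op": "move_arm", "data": {"plan": [[45, 38, 7, 0, 0], [45, 75, 14, 0, 0], [45, 110, 20, 0, 0], [45, 132, 24, 0, 0], [45, 142, 26, 0, 0]]}}

```text
clock: 12.13
tcp_pos: [0.3719, 0.3043, 0.1827]
orientation: [-0.001, 0.382, 0.924, 0.0]
wrist_force: [0.9, -0.4, -2.4]
gripper_width: 0.686
finger_force: 54.6
```

>>> {"op": "move_arm", "data": {"plan": [[45, 0, 0, 10, 0], [45, 0, 0, 30, 0], [45, 0, 0, 55, 0], [45, 0, 0, 70, 0], [45, 0, 0, 75, 0]]}}

```text
clock: 12.55
tcp_pos: [0.3754, 0.2969, 0.1047]
orientation: [-0.001, 0.386, 0.922, -0.004]
wrist_force: [0.2, 0.1, -3.0]
gripper_width: 0.683
finger_force: 54.6
```

```bash
python3 -c "
from h import *
go(.3755,.301,.0642,134.7)"
```

```text
shift [ 2.9  3.2 40.5] spin -0.2 theta now 134.5 tcp [0.3754 0.2969 0.1047] t 12.55
```

>>> {"op": "move_arm", "data": {"plan": [[45, 1, 2, 15, 0], [45, 1, 2, 28, 0], [45, 1, 2, 34, 0], [45, 1, 2, 36, 0], [45, 1, 2, 36, 0]]}}

```text
clock: 12.97
tcp_pos: [0.3767, 0.3024, 0.072]
orientation: [-0.0, 0.385, 0.923, -0.001]
wrist_force: [1.1, 0.5, -1.5]
gripper_width: 0.692
finger_force: 54.6
```

>>> {"op": "move_arm", "data": {"plan": [[45, 0, 0, 1, 0], [45, 0, 0, 2, 0], [45, 0, 0, 3, 0], [45, 0, 0, 4, 0], [45, 0, 0, 4, 0]]}}

```text
clock: 13.38
tcp_pos: [0.3763, 0.3033, 0.0685]
orientation: [0.0, 0.385, 0.923, 0.0]
wrist_force: [1.0, -1.1, -2.3]
gripper_width: 0.686
finger_force: 54.6
```

>>> {"op": "move_arm", "data": {"plan": [[45, 0, 0, 1, 0], [45, 0, 0, 2, 0], [45, 0, 0, 3, 0], [45, 0, 0, 4, 0], [45, 0, 0, 4, 0]]}}

```text
clock: 13.8
tcp_pos: [0.3762, 0.3033, 0.0643]
orientation: [-0.0, 0.385, 0.923, 0.0]
wrist_force: [0.4, -0.5, -3.1]
gripper_width: 0.691
finger_force: 54.7
```

>>> {"op": "move_arm", "data": {"plan": [[45, 0, 0, 0.5, 0], [45, 0, 0, 1, 0], [45, 0, 0, 1, 0]]}}

```text
clock: 14.05
tcp_pos: [0.3762, 0.3033, 0.0642]
orientation: [0.0, 0.385, 0.923, 0.0]
wrist_force: [-0.4, -1.5, 5.7]
gripper_width: 0.691
finger_force: 55.3
```

>>> {"op": "move_arm", "data": {"plan": [[70, 0, 0, 0, 0], [80, 0, 0, 0, 0], [85, 0, 0, 0, 0], [85, 0, 0, 0, 0], [85, 0, 0, -15, 0]]}}

```text
clock: 14.47
tcp_pos: [0.3752, 0.3021, 0.0766]
orientation: [-0.001, 0.385, 0.923, -0.002]
wrist_force: [-0.6, -0.9, -0.4]
gripper_width: 0.996
finger_force: 0.0
```

>>> {"op": "move_arm", "data": {"plan": [[85, 0, 0, -30, 0], [85, 0, 0, -65, 0], [85, 0, 0, -95, 0], [85, 0, 0, -115, 7], [85, 0, 0, -120, 14]]}}

```text
clock: 14.88
tcp_pos: [0.3777, 0.305, 0.2019]
orientation: [0.001, 0.497, 0.868, 0.004]
wrist_force: [-0.3, 0.3, -1.2]
gripper_width: 0.996
finger_force: 0.0
```

```bash
python3 -c "
from h import *
go(.6103,-.034,.19,95)"
```

```text
shift [-410.1   29.1   11.3] spin 25.4 theta now 120.4 tcp [0.3777 0.305  0.2019] t 14.88
```

>>> {"op": "move_arm", "data": {"plan": [[85, -33, 2, 2, 0], [85, -73, 5, 4, 0], [85, -113, 8, 6, 0], [85, -153, 11, 8, 0], [85, -193, 14, 10, 0]]}}

```text
clock: 15.3
tcp_pos: [0.4877, 0.1429, 0.1883]
orientation: [0.0, 0.494, 0.869, 0.0]
wrist_force: [0.6, 0.3, 0.1]
gripper_width: 0.997
finger_force: 0.0
```

>>> {"op": "move_arm", "data": {"plan": [[85, -40, 3, 0, 6], [85, -80, 6, 0, 13], [85, -120, 9, 0, 19], [85, -160, 11, 0, 25], [85, -192, 13, 0, 25]]}}

```text
clock: 15.72
tcp_pos: [0.5976, -0.0175, 0.1881]
orientation: [0.001, 0.673, 0.74, -0.0]
wrist_force: [-0.0, 0.5, 0.1]
gripper_width: 0.996
finger_force: 0.0
```

```bash
python3 -c "
from h import *
go(.6103,-.034,.053,95)"
```

```text
shift [-17.3  11.1 135.2] spin 0.4 theta now 95.4 tcp [ 0.5976 -0.0175  0.1881] t 15.72
```

>>> {"op": "move_arm", "data": {"plan": [[85, -10, 6, 0, 0], [85, -15, 10, 10, 0], [85, -16, 10, 35, 0], [85, -16, 10, 45, 0], [85, -16, 10, 45, 0]]}}

```text
clock: 16.13
tcp_pos: [0.6046, -0.0271, 0.1398]
orientation: [-0.004, 0.67, 0.743, -0.002]
wrist_force: [-0.6, 0.3, -0.5]
gripper_width: 1.0
finger_force: 0.0
```

```bash
python3 -c "
from h import *
go(.6103,-.034,.053,95)"
```

```text
shift [-7.7  5.7 86.8] spin 0.9 theta now 95.9 tcp [ 0.6046 -0.0271  0.1398] t 16.13
```

>>> {"op": "move_arm", "data": {"plan": [[85, 0, 0, 0, 0], [85, 0, 0, 0, 0], [85, 0, 0, 0, 0]]}}

```text
clock: 16.38
tcp_pos: [0.6084, -0.0277, 0.1446]
orientation: [0.001, 0.67, 0.742, 0.001]
wrist_force: [0.5, 0.6, 0.0]
gripper_width: 0.999
finger_force: 0.0
```

```bash
python3 -c "
from h import *
go(.6103,-.034,.053,95)"
```

```text
shift [-6.4  1.  91.6] spin 0.8 theta now 95.8 tcp [ 0.6084 -0.0277  0.1446] t 16.38
```

>>> {"op": "move_arm", "data": {"plan": [[85, -4, 1, 20, 0], [85, -6, 1, 45, 0], [85, -6, 1, 70, 0], [85, -6, 1, 85, 0], [85, -6, 1, 90, 0]]}}

```text
clock: 16.8
tcp_pos: [0.6081, -0.0345, 0.0516]
orientation: [-0.001, 0.671, 0.742, -0.001]
wrist_force: [0.2, 0.3, 0.2]
gripper_width: 0.996
finger_force: 0.0
```

>>> {"op": "move_arm", "data": {"plan": [[85, 0, 0, 0, 0], [85, 0, 0, 0, 0]]}}

```text
clock: 16.97
tcp_pos: [0.6104, -0.0342, 0.0546]
orientation: [0.001, 0.671, 0.742, 0.001]
wrist_force: [0.5, -0.2, 0.3]
gripper_width: 0.996
finger_force: 0.0
```

```bash
python3 -c "
from h import *
go(.6103,-.034,.053,95)"
```

```text
shift [ 0.2 -0.1  1.6] spin 0.8 theta now 95.8 tcp [ 0.6104 -0.0342  0.0546] t 16.97
```

>>> {"op": "move_arm", "data": {"plan": [[75, 0, 0, 1, 0], [60, 0, 0, 1, 0], [45, 0, 0, 1, 0], [35, 0, 0, 1, 0], [30, 0, 0, 1, 0]]}}

```text
clock: 17.38
tcp_pos: [0.61, -0.0346, 0.0536]
orientation: [0.001, 0.671, 0.742, 0.001]
wrist_force: [-1.3, 0.3, 6.3]
gripper_width: 0.545
finger_force: 51.8
```

>>> {"op": "move_arm", "data": {"plan": [[30, 0, 0, 0, 0], [30, 0, 0, 0, 0], [30, 0, 0, 0, 0], [30, 0, 0, 0, 0]]}}

```text
clock: 17.72
tcp_pos: [0.61, -0.0346, 0.0536]
orientation: [0.001, 0.671, 0.742, 0.0]
wrist_force: [-0.7, -0.4, 5.7]
gripper_width: 0.55
finger_force: 51.8
```

```bash
python3 -c "
from h import *
go(.475,.310,.2)"
```

```text
shift [ 356.3  -99.6 -146.7] spin 0 theta now 95.7 tcp [ 0.61   -0.0346  0.0536] t 17.72
```

>>> {"op": "move_arm", "data": {"plan": [[30, 0, 0, -15, 0], [30, 0, 0, -45, 0], [30, 0, 0, -80, 0], [30, 0, 0, -115, 0], [30, 0, 0, -135, 0]]}}

```text
clock: 18.13
tcp_pos: [0.6108, -0.0344, 0.191]
orientation: [0.002, 0.671, 0.742, 0.002]
wrist_force: [0.7, 0.1, -1.1]
gripper_width: 0.551
finger_force: 51.8
```

>>> {"op": "move_arm", "data": {"plan": [[30, 16, -4, -5, 0], [30, 48, -13, -5, 0], [30, 84, -23, -5, 0], [30, 121, -34, -5, 0], [30, 158, -44, -5, 0]]}}

```text
clock: 18.55
tcp_pos: [0.5471, 0.1201, 0.1907]
orientation: [-0.001, 0.671, 0.742, -0.001]
wrist_force: [1.6, 0.3, -2.5]
gripper_width: 0.549
finger_force: 51.8
```

>>> {"op": "move_arm", "data": {"plan": [[30, 37, -10, 0, 0], [30, 74, -21, 0, 0], [30, 110, -31, 0, 0], [30, 145, -41, 0, 0], [30, 172, -48, 0, 0]]}}

```text
clock: 18.97
tcp_pos: [0.4806, 0.2884, 0.1909]
orientation: [-0.002, 0.669, 0.743, -0.001]
wrist_force: [1.0, 0.4, -0.6]
gripper_width: 0.549
finger_force: 51.8
```

>>> {"op": "move_arm", "data": {"plan": [[30, 16, -5, 0, 0], [30, 23, -7, 5, 0], [30, 25, -8, 20, 0], [30, 25, -8, 40, 0], [30, 25, -8, 50, 0]]}}

```text
clock: 19.38
tcp_pos: [0.4726, 0.3066, 0.139]
orientation: [-0.0, 0.671, 0.742, -0.003]
wrist_force: [0.2, -1.2, -1.4]
gripper_width: 0.548
finger_force: 51.8
```

```bash
python3 -c "
from h import *
go(.475,.310,.0536)"
```

```text
shift [ 3.5  3.2 85.4] spin 0 theta now 95.7 tcp [0.4726 0.3066 0.139 ] t 19.38
```

>>> {"op": "move_arm", "data": {"plan": [[30, 1, 1, 20, 0], [30, 1, 1, 45, 0], [30, 1, 1, 65, 0], [30, 1, 1, 75, 0], [30, 1, 1, 78, 0]]}}

```text
clock: 19.8
tcp_pos: [0.4741, 0.3078, 0.0618]
orientation: [-0.0, 0.671, 0.741, -0.003]
wrist_force: [-0.1, -0.0, -2.1]
gripper_width: 0.545
finger_force: 51.8
```

>>> {"op": "move_arm", "data": {"plan": [[30, 0, 0, 1, 0], [30, 0, 0, 2, 0], [30, 0, 0, 3, 0], [30, 0, 0, 4, 0], [30, 0, 0, 4, 0]]}}

```text
clock: 20.22
tcp_pos: [0.4757, 0.3099, 0.061]
orientation: [0.0, 0.671, 0.742, 0.001]
wrist_force: [0.3, 0.4, -0.4]
gripper_width: 0.545
finger_force: 51.8
```

>>> {"op": "move_arm", "data": {"plan": [[30, 0, 0, 2, 0], [30, 0, 0, 4, 0], [30, 0, 0, 5, 0], [30, 0, 0, 6, 0], [30, 0, 0, 6, 0]]}}

```text
clock: 20.63
tcp_pos: [0.4751, 0.3096, 0.0541]
orientation: [-0.0, 0.671, 0.742, -0.0]
wrist_force: [0.8, 0.1, -0.8]
gripper_width: 0.544
finger_force: 51.8
```

>>> {"op": "move_arm", "data": {"plan": [[30, 0, 0, 0.5, 0], [30, 0, 0, 1, 0], [30, 0, 0, 1.5, 0], [30, 0, 0, 1.5, 0]]}}

```text
clock: 20.97
tcp_pos: [0.4753, 0.3098, 0.0536]
orientation: [0.0, 0.671, 0.742, 0.0]
wrist_force: [-1.3, -1.4, 4.1]
gripper_width: 0.545
finger_force: 52.4
```

>>> {"op": "move_arm", "data": {"plan": [[60, 0, 0, 0, 0], [75, 0, 0, 0, 0], [85, 0, 0, 0, 0], [85, 0, 0, 0, 0], [85, 0, 0, -15, 0]]}}

```text
clock: 21.38
tcp_pos: [0.4738, 0.3083, 0.0656]
orientation: [-0.001, 0.671, 0.742, -0.003]
wrist_force: [-0.4, -0.2, -0.5]
gripper_width: 0.994
finger_force: 0.0
```

>>> {"op": "move_arm", "data": {"plan": [[85, 0, 0, -30, 0], [85, 0, 0, -65, 0], [85, 0, 0, -100, 0], [85, 0, 0, -130, -7], [85, 0, 0, -135, -14]]}}

```text
clock: 21.8
tcp_pos: [0.4776, 0.3122, 0.2088]
orientation: [0.002, 0.573, 0.82, 0.005]
wrist_force: [-0.2, 1.1, -0.0]
gripper_width: 1.0
finger_force: 0.0
```

```bash
python3 -c "
from h import *
cap('scene','s2.png')
go(.6155,.0407,.12,135)"
```

```text
shift [-302.1   35.1   86.9] spin -24.7 theta now 110.3 tcp [0.4772 0.3115 0.2073] t 21.85
```

View pics/s2.png

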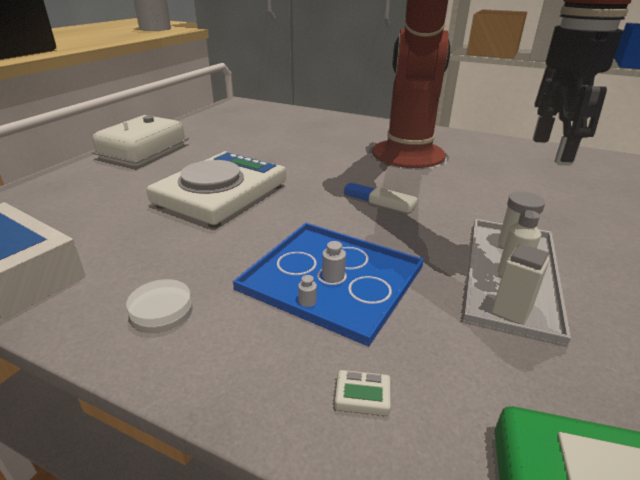

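The picture shows all three containers standing in the side tray (around 520,255) and the weight alone at (334,262). On to the weight.

>>> {"op": "move_arm", "data": {"plan": [[85, -33, 4, 0, -5], [85, -73, 8, 0, -10], [85, -113, 13, 5, -15], [85, -153, 18, 15, -20], [85, -193, 22, 25, -25]]}}

```text
clock: 22.27
tcp_pos: [0.5617, 0.1336, 0.1768]
orientation: [-0.0, 0.384, 0.923, -0.0]
wrist_force: [1.0, 0.7, -1.4]
gripper_width: 0.997
finger_force: 0.0
```

```bash
python3 -c "
from h import *
go(.6155,.0407,.12,135)"
```

```text
shift [-103.8  -27.3   56.8] spin -0.1 theta now 134.9 tcp [0.5617 0.1336 0.1768] t 22.27
```

>>> {"op": "move_arm", "data": {"plan": [[85, -37, -10, 5, 0], [85, -68, -18, 15, 0], [85, -90, -24, 35, 0], [85, -101, -27, 50, 0], [85, -103, -27, 57, 0]]}}

```text
clock: 22.68
tcp_pos: [0.6134, 0.0392, 0.1169]
orientation: [-0.002, 0.388, 0.922, -0.002]
wrist_force: [-0.7, -0.4, -0.8]
gripper_width: 0.997
finger_force: 0.0
```

>>> {"op": "move_arm", "data": {"plan": [[85, 0, 0, 0, 0], [85, 0, 0, 0, 0], [85, 0, 0, 0, 0]]}}

```text
clock: 22.93
tcp_pos: [0.6141, 0.0467, 0.1219]
orientation: [0.0, 0.383, 0.924, 0.001]
wrist_force: [0.1, 0.2, 0.4]
gripper_width: 0.992
finger_force: 0.0
```

```bash
python3 -c "
from h import *
go(.6155,.0407,.013,135)"
```

```text
shift [ -5.3  -3.5 108.9] spin -0.0 theta now 135.0 tcp [0.6141 0.0467 0.1219] t 22.93
```

>>> {"op": "move_arm", "data": {"plan": [[85, -1, -1, 20, 0], [85, -2, -2, 45, 0], [85, -3, -2, 70, 0], [85, -3, -2, 90, 0], [85, -3, -2, 95, 0]]}}

```text
clock: 23.35
tcp_pos: [0.6131, 0.0412, 0.0239]
orientation: [-0.002, 0.384, 0.924, -0.001]
wrist_force: [-0.4, -0.0, -0.5]
gripper_width: 0.998
finger_force: 0.0
```

>>> {"op": "move_arm", "data": {"plan": [[85, 0, 0, 5, 0], [85, 0, 0, 8, 0], [85, 0, 0, 10, 0], [85, 0, 0, 10, 0]]}}

```text
clock: 23.68
tcp_pos: [0.6159, 0.0403, 0.0169]
orientation: [0.001, 0.385, 0.923, 0.001]
wrist_force: [-0.4, 0.7, -0.5]
gripper_width: 0.996
finger_force: 0.0
```

```bash
python3 -c "
from h import *
go(.6155,.0407,.013,135)"
```

```text
shift [0.6 0.  3.9] spin -0.2 theta now 134.8 tcp [0.6159 0.0403 0.0169] t 23.68
```

>>> {"op": "move_arm", "data": {"plan": [[75, 0, 0, 2, 0], [60, 0, 0, 2, 0], [45, 0, 0, 2, 0], [30, 0, 0, 2, 0], [20, 0, 0, 2, 0]], "squeeze": 70}}

```text
clock: 24.1
tcp_pos: [0.6158, 0.0401, 0.0146]
orientation: [0.001, 0.385, 0.923, 0.0]
wrist_force: [-2.0, 0.3, 3.0]
gripper_width: 0.428
finger_force: 70.5
```

>>> {"op": "move_arm", "data": {"plan": [[20, 0, 0, 0, 0], [20, 0, 0, 0, 0], [20, 0, 0, 0, 0], [20, 0, 0, 0, 0], [20, 0, 0, 0, 0]]}}

```text
clock: 24.52
tcp_pos: [0.6158, 0.04, 0.0145]
orientation: [0.001, 0.385, 0.923, 0.0]
wrist_force: [-1.1, 1.4, 5.3]
gripper_width: 0.431
finger_force: 70.6
```

```bash
python3 -c "
from h import *
go(.4717,-.3109,.13)"
```

```text
shift [-147.9 -349.2 -115.8] spin 0 theta now 134.7 tcp [0.6158 0.04   0.0145] t 24.52
```

>>> {"op": "move_arm", "data": {"plan": [[20, 0, 0, -12, 0], [20, 0, 0, -40, 0], [20, 0, 0, -75, 0], [20, 0, 0, -105, 0], [20, 0, 0, -125, 0]]}}

```text
clock: 24.93
tcp_pos: [0.6151, 0.0397, 0.141]
orientation: [0.0, 0.385, 0.923, 0.0]
wrist_force: [0.8, 0.1, -5.3]
gripper_width: 0.424
finger_force: 71.2
```

>>> {"op": "move_arm", "data": {"plan": [[20, -6, -14, 0, 0], [20, -18, -43, 0, 0], [20, -32, -76, 0, 0], [20, -46, -109, 0, 0], [20, -60, -142, 0, 0]]}}

```text
clock: 25.35
tcp_pos: [0.5541, -0.1045, 0.1377]
orientation: [-0.002, 0.384, 0.923, -0.001]
wrist_force: [0.7, -0.4, -5.0]
gripper_width: 0.426
finger_force: 71.2
```

>>> {"op": "move_arm", "data": {"plan": [[20, -14, -33, 0, 0], [20, -28, -66, 0, 0], [20, -42, -99, 0, 0], [20, -55, -131, 0, 0], [20, -68, -160, 0, 0]]}}

```text
clock: 25.77
tcp_pos: [0.4875, -0.2659, 0.1377]
orientation: [-0.002, 0.385, 0.923, -0.001]
wrist_force: [1.1, -0.3, -4.5]
gripper_width: 0.425
finger_force: 71.2
```

>>> {"op": "move_arm", "data": {"plan": [[20, -10, -24, 0, 0], [20, -17, -40, 0, 0], [20, -20, -47, 0, 0], [20, -20, -47, 0, 0], [20, -20, -47, 0, 0]]}}

```text
clock: 26.18
tcp_pos: [0.4713, -0.3096, 0.1384]
orientation: [-0.001, 0.384, 0.923, 0.001]
wrist_force: [0.5, -0.0, -4.8]
gripper_width: 0.421
finger_force: 71.3
```

```bash
python3 -c "
from h import *
print(ctrl.state()['gripper_width'],ctrl.state()['finger_force']);go(.4717,-.3109,.0795)"
```

```text
0.42064383143918976 71.25996869523078
shift [-1.3 -0.7 58.9] spin 0 theta now 134.8 tcp [ 0.4713 -0.3096  0.1384] t 26.18
```

>>> {"op": "move_arm", "data": {"plan": [[20, -1, -1, 12, 0], [20, -1, -1, 28, 0], [20, -1, -1, 42, 0], [20, -1, -1, 50, 0], [20, -1, -1, 52, 0]]}}

```text
clock: 26.6
tcp_pos: [0.471, -0.3101, 0.0847]
orientation: [-0.002, 0.383, 0.924, 0.001]
wrist_force: [-1.0, 1.1, -5.7]
gripper_width: 0.428
finger_force: 71.2
```

>>> {"op": "move_arm", "data": {"plan": [[20, 0, 0, 0.5, 0], [20, 0, 0, 1, 0], [20, 0, 0, 1.5, 0], [20, 0, 0, 2, 0], [20, 0, 0, 2, 0]]}}

```text
clock: 27.02
tcp_pos: [0.4718, -0.3126, 0.0853]
orientation: [0.001, 0.385, 0.923, -0.0]
wrist_force: [-0.4, 0.5, -4.3]
gripper_width: 0.427
finger_force: 71.2
```

>>> {"op": "move_arm", "data": {"plan": [[20, -1, 0, 1, 0], [20, -1, 0, 2, 0], [20, -1, 0, 3, 0], [20, -1, 0, 4, 0], [20, -1, 0, 4, 0]]}}

```text
clock: 27.43
tcp_pos: [0.472, -0.3131, 0.0805]
orientation: [-0.0, 0.385, 0.923, 0.0]
wrist_force: [0.2, -0.2, -4.4]
gripper_width: 0.431
finger_force: 71.2
```

>>> {"op": "move_arm", "data": {"plan": [[20, 0, 0, 0.3, 0], [20, 0, 0, 0.6, 0], [20, 0, 0, 0.9, 0], [20, 0, 0, 1, 0], [20, 0, 0, 1, 0]]}}

```text
clock: 27.85
tcp_pos: [0.4722, -0.3132, 0.0798]
orientation: [-0.0, 0.385, 0.923, 0.0]
wrist_force: [-0.1, 0.5, -5.9]
gripper_width: 0.426
finger_force: 71.2
```

>>> {"op": "move_arm", "data": {"plan": [[20, 0.8, 0.8, 0, 0], [20, 1.6, 1.6, 0, 0], [20, 1.6, 1.6, 0.4, 0], [20, 1.6, 1.6, 0.7, 0], [20, 1.6, 1.6, 0.7, 0]]}}

```text
clock: 28.27
tcp_pos: [0.4724, -0.3104, 0.0796]
orientation: [0.0, 0.385, 0.923, 0.0]
wrist_force: [-1.1, 1.1, -0.6]
gripper_width: 0.427
finger_force: 71.7
```

>>> {"op": "move_arm", "data": {"plan": [[20, 0, 0, 0.3, 0], [20, 0, 0, 0.6, 0], [20, 0, 0, 0.6, 0]]}}

```text
clock: 28.52
tcp_pos: [0.4724, -0.3104, 0.0795]
orientation: [0.0, 0.385, 0.923, -0.0]
wrist_force: [-2.4, 1.8, 5.5]
gripper_width: 0.427
finger_force: 72.2
```

>>> {"op": "move_arm", "data": {"plan": [[45, 0, 0, 0, 0], [60, 0, 0, 0, 0], [75, 0, 0, 0, 0], [75, 0, 0, 0, 0], [75, 0, 0, -10, 0]]}}

```text
clock: 28.93
tcp_pos: [0.4711, -0.3107, 0.0873]
orientation: [-0.002, 0.385, 0.923, 0.0]
wrist_force: [-0.6, -0.0, -0.7]
gripper_width: 0.876
finger_force: 0.0
```

>>> {"op": "move_arm", "data": {"plan": [[75, 0, 0, -20, 0], [85, 0, 0, -50, 0], [85, 0, 0, -85, 0], [85, 0, 0, -105, 0], [85, 0, 0, -110, 0]]}}

```text
clock: 29.35
tcp_pos: [0.4749, -0.3115, 0.2036]
orientation: [0.005, 0.385, 0.923, -0.0]
wrist_force: [2.0, -0.1, -0.3]
gripper_width: 0.993
finger_force: 0.0
```

```bash
python3 -c "
from h import *
go(.55,0.04,.2)
c=cap('top','t3.png');W=cloud(c).reshape(-1,3);x,y,z=W.T
cv2.imwrite('pics/t3c.png',cv2.resize(c['img'][200:420,100:560],None,fx=1.7,fy=1.7))
m=(np.hypot(x-.472,y+.31)<.02)&(z>.12)&(z<.14);print(m.sum(),W[m].mean(0) if m.sum() else 0)
"
```

```text
shift [196.8 300.8   2.7] spin 0 theta now 134.7 tcp [ 0.4749 -0.3115  0.2036] t 29.35
164 [ 0.47340854 -0.30818576  0.13114735]
```

View pics/t3c.png

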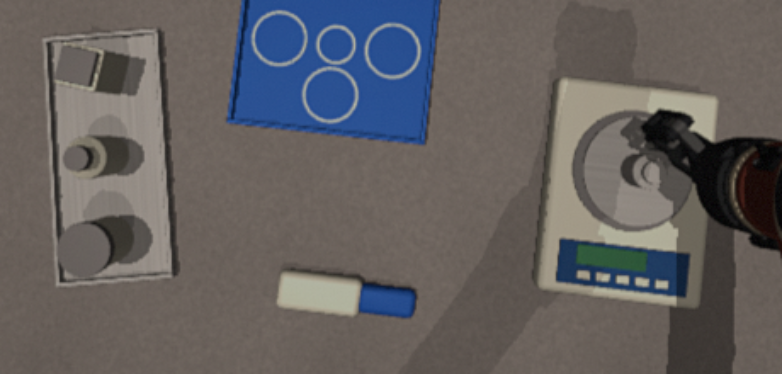

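The weight stands in the middle of the pan at (643,170) in the crop, and the containers stand in the side tray on the left. Next I return the jar.

>>> {"op": "move_arm", "data": {"plan": [[85, 20, 30, 0, 0], [85, 42, 64, 0, 0], [85, 64, 98, 0, 0], [85, 86, 132, 0, 0], [85, 108, 166, 0, 0]]}}

```text
clock: 29.82
tcp_pos: [0.5133, -0.1158, 0.1975]
orientation: [-0.001, 0.385, 0.923, -0.0]
wrist_force: [0.6, -0.8, 0.2]
gripper_width: 0.997
finger_force: 0.0
```

>>> {"op": "move_arm", "data": {"plan": [[85, 22, 34, 0, 0], [85, 46, 66, 0, 0], [85, 75, 90, 0, 0], [85, 109, 105, 0, 0], [85, 146, 112, 0, 0]]}}

```text
clock: 30.23
tcp_pos: [0.491, 0.0679, 0.1975]
orientation: [-0.001, 0.384, 0.923, 0.001]
wrist_force: [0.7, 0.5, -0.9]
gripper_width: 0.994
finger_force: 0.0
```

```bash
python3 -c "
from h import *
go(.3762,.3033,.15)"
```

```text
shift [247.8  84.4  48.1] spin 0 theta now 134.8 tcp [0.491  0.0679 0.1975] t 30.23
```

>>> {"op": "move_arm", "data": {"plan": [[85, 38, 12, 0, 0], [85, 76, 25, 0, 0], [85, 114, 38, 0, 0], [85, 152, 51, 0, 0], [85, 190, 64, 0, 0]]}}

```text
clock: 30.65
tcp_pos: [0.401, 0.246, 0.1977]
orientation: [-0.0, 0.385, 0.923, -0.001]
wrist_force: [1.0, 0.0, 0.3]
gripper_width: 0.994
finger_force: 0.0
```

>>> {"op": "move_arm", "data": {"plan": [[85, 32, 11, 0, 0], [85, 50, 17, 10, 0], [85, 57, 20, 25, 0], [85, 57, 20, 40, 0], [85, 57, 20, 45, 0]]}}

```text
clock: 31.07
tcp_pos: [0.3748, 0.2989, 0.151]
orientation: [-0.001, 0.384, 0.923, -0.002]
wrist_force: [-0.4, -0.6, 0.0]
gripper_width: 0.992
finger_force: 0.0
```

>>> {"op": "move_arm", "data": {"plan": [[85, 0, 0, 0, 0], [85, 0, 0, 0, 0], [85, 0, 0, 0, 0]]}}

```text
clock: 31.32
tcp_pos: [0.3772, 0.2996, 0.154]
orientation: [0.0, 0.385, 0.923, 0.0]
wrist_force: [-0.1, -0.2, -0.7]
gripper_width: 0.995
finger_force: 0.0
```

```bash
python3 -c "
from h import *
go(.3762,.3033,.0642,134.7)"
```

```text
shift [ 3.4  1.8 89.8] spin -0.0 theta now 134.7 tcp [0.3772 0.2996 0.154 ] t 31.32
```

>>> {"op": "move_arm", "data": {"plan": [[85, 3, 2, 20, 0], [85, 3, 2, 45, 0], [85, 3, 2, 70, 0], [85, 3, 2, 84, 0], [85, 3, 2, 89, 0]]}}

```text
clock: 31.73
tcp_pos: [0.3758, 0.3023, 0.0633]
orientation: [-0.0, 0.385, 0.923, -0.001]
wrist_force: [0.5, 0.0, 0.7]
gripper_width: 0.995
finger_force: 0.0
```

>>> {"op": "move_arm", "data": {"plan": [[85, 0, 0, 0, 0], [85, 0, 0, 0, 0], [85, 0, 0, 0, 0]]}}

```text
clock: 31.98
tcp_pos: [0.3768, 0.304, 0.0658]
orientation: [0.001, 0.385, 0.923, 0.001]
wrist_force: [1.2, -1.0, -0.2]
gripper_width: 0.995
finger_force: 0.0
```

```bash
python3 -c "
from h import *
go(.3762,.3033,.0642,134.7)"
```

```text
shift [-0.1 -0.9  1.6] spin 0.0 theta now 134.7 tcp [0.3768 0.304  0.0658] t 31.98
```

Close on the jar, lift, and carry it back to TCP (.5545, .0402).

>>> {"op": "move_arm", "data": {"plan": [[80, 0, -0.5, 1, 0], [65, 0, -0.5, 1.5, 0], [50, 0, -0.5, 1.5, 0], [45, 0, -0.5, 1.5, 0], [45, 0, -0.5, 1.5, 0]], "squeeze": 50}}

```text
clock: 32.4
tcp_pos: [0.376, 0.3032, 0.0639]
orientation: [0.0, 0.385, 0.923, 0.0]
wrist_force: [-0.1, 0.3, 5.4]
gripper_width: 0.692
finger_force: 52.7
```

>>> {"op": "move_arm", "data": {"plan": [[45, 0, 0, 0, 0], [45, 0, 0, 0, 0], [45, 0, 0, 0, 0], [45, 0, 0, 0, 0]]}}

```text
clock: 32.73
tcp_pos: [0.376, 0.3032, 0.0639]
orientation: [0.001, 0.385, 0.923, 0.0]
wrist_force: [0.7, 0.0, 5.7]
gripper_width: 0.686
finger_force: 52.7
```

>>> {"op": "move_arm", "data": {"plan": [[45, 0, 0, -15, 0], [45, 0, 0, -45, 0], [45, 0, 0, -80, 0], [45, 0, 0, -110, 0], [45, 0, 0, -120, 0]]}}

```text
clock: 33.15
tcp_pos: [0.3767, 0.3047, 0.1866]
orientation: [0.001, 0.385, 0.923, 0.003]
wrist_force: [0.2, 1.1, -2.7]
gripper_width: 0.686
finger_force: 54.9
```

```bash
python3 -c "
from h import *
go(.5545,.0402,.185,134.7)"
```

```text
shift [-313.   -59.9    1.3] spin 0.0 theta now 134.7 tcp [0.3767 0.3047 0.1866] t 33.15
```

>>> {"op": "move_arm", "data": {"plan": [[45, -20, -4, 0, 0], [45, -55, -10, 0, 0], [45, -93, -18, 0, 0], [45, -131, -25, 0, 0], [45, -169, -32, 0, 0]]}}

```text
clock: 33.57
tcp_pos: [0.4718, 0.1582, 0.1819]
orientation: [-0.001, 0.385, 0.923, -0.001]
wrist_force: [0.6, 0.4, -2.6]
gripper_width: 0.689
finger_force: 54.9
```

>>> {"op": "move_arm", "data": {"plan": [[45, -38, -7, 0, 0], [45, -75, -14, 0, 0], [45, -110, -21, 0, 0], [45, -132, -25, 0, 0], [45, -142, -27, 0, 0]]}}

```text
clock: 33.98
tcp_pos: [0.5538, 0.0348, 0.1809]
orientation: [-0.0, 0.388, 0.922, -0.002]
wrist_force: [-0.1, -0.2, -2.8]
gripper_width: 0.688
finger_force: 54.9
```

>>> {"op": "move_arm", "data": {"plan": [[45, 0, 0, 10, 0], [45, 0, 0, 30, 0], [45, 0, 0, 55, 0], [45, 0, 0, 70, 0], [45, 0, 0, 75, 0]]}}

```text
clock: 34.4
tcp_pos: [0.5487, 0.0425, 0.1045]
orientation: [-0.004, 0.383, 0.924, -0.001]
wrist_force: [0.1, 0.1, -2.6]
gripper_width: 0.689
finger_force: 54.8
```

>>> {"op": "move_arm", "data": {"plan": [[45, 0, 0, 10, 0], [45, 0, 0, 20, 0], [45, 0, 0, 25, 0], [45, 0, 0, 25, 0], [45, 0, 0, 25, 0]]}}

```text
clock: 34.82
tcp_pos: [0.5528, 0.0408, 0.0832]
orientation: [0.0, 0.385, 0.923, 0.0]
wrist_force: [-0.3, -1.1, -2.4]
gripper_width: 0.689
finger_force: 54.8
```

```bash
python3 -c "
from h import *
go(.5545,.0402,.0642,134.7)"
```

```text
shift [-1.7  0.8 19. ] spin 0.1 theta now 134.8 tcp [0.5528 0.0408 0.0832] t 34.82
```

>>> {"op": "move_arm", "data": {"plan": [[45, -1.7, 0.8, 6, 0], [45, -1.7, 0.8, 11, 0], [45, -1.7, 0.8, 14, 0], [45, -1.7, 0.8, 15, 0], [45, -1.7, 0.8, 15, 0]]}}

```text
clock: 35.23
tcp_pos: [0.5541, 0.0398, 0.0677]
orientation: [-0.0, 0.385, 0.923, -0.0]
wrist_force: [0.3, 0.5, -2.4]
gripper_width: 0.685
finger_force: 54.8
```

>>> {"op": "move_arm", "data": {"plan": [[45, 0, 0, 0.5, 0], [45, 0, 0, 1, 0], [45, 0, 0, 1.5, 0], [45, 0, 0, 2, 0], [45, 0, 0, 2, 0]]}}

```text
clock: 35.65
tcp_pos: [0.5544, 0.0399, 0.066]
orientation: [-0.0, 0.385, 0.923, 0.0]
wrist_force: [-0.8, 0.6, -2.2]
gripper_width: 0.685
finger_force: 54.8
```

>>> {"op": "move_arm", "data": {"plan": [[45, 0, 0, 0.5, 0], [45, 0, 0, 1, 0], [45, 0, 0, 1.6, 0], [45, 0, 0, 2.2, 0], [45, 0, 0, 2.4, 0]]}}

```text
clock: 36.07
tcp_pos: [0.5545, 0.0399, 0.0639]
orientation: [0.0, 0.385, 0.923, -0.0]
wrist_force: [-0.8, 0.8, 1.6]
gripper_width: 0.682
finger_force: 55.3
```

>>> {"op": "move_arm", "data": {"plan": [[45, 0, 0, 0, 0]]}}

```text
clock: 36.15
tcp_pos: [0.5545, 0.0399, 0.0639]
orientation: [0.0, 0.385, 0.923, -0.0]
wrist_force: [-0.5, -0.5, 1.2]
gripper_width: 0.688
finger_force: 55.3
```

Landed. Release, lift, and go to the bottle at (.4753, .3098, .0536), θ 95.7.

>>> {"op": "move_arm", "data": {"plan": [[70, 0, 0, 0, 0], [80, 0, 0, 0, 0], [85, 0, 0, 0, 0], [85, 0, 0, 0, 0], [85, 0, 0, -15, 0]]}}

```text
clock: 36.57
tcp_pos: [0.5526, 0.0394, 0.0766]
orientation: [-0.002, 0.385, 0.923, -0.001]
wrist_force: [-0.6, -0.0, 0.4]
gripper_width: 0.998
finger_force: 0.0
```

>>> {"op": "move_arm", "data": {"plan": [[85, 0, 0, -30, 0], [85, 0, 0, -65, 0], [85, 0, 0, -95, 0], [85, 0, 0, -120, 7], [85, 0, 0, -125, 14]]}}

```text
clock: 36.98
tcp_pos: [0.557, 0.0411, 0.2085]
orientation: [0.003, 0.497, 0.868, 0.003]
wrist_force: [1.0, 0.3, -0.9]
gripper_width: 0.998
finger_force: 0.0
```

```bash
python3 -c "
from h import *
go(.4753,.3098,.19,95.7)"
```

```text
shift [273.2  65.5  18.3] spin 24.7 theta now 120.4 tcp [0.557  0.0411 0.2085] t 36.98
```

>>> {"op": "move_arm", "data": {"plan": [[85, 28, 7, 3, 5], [85, 66, 16, 6, 10], [85, 105, 25, 9, 15], [85, 144, 34, 12, 20], [85, 182, 44, 13, 25]]}}

```text
clock: 37.4
tcp_pos: [0.498, 0.2203, 0.1904]
orientation: [-0.0, 0.672, 0.74, -0.0]
wrist_force: [-0.0, 0.2, -0.5]
gripper_width: 0.995
finger_force: 0.0
```

>>> {"op": "move_arm", "data": {"plan": [[85, 38, -8, 0, 0], [85, 68, -14, 0, 0], [85, 85, -18, 0, 0], [85, 91, -19, 0, 0], [85, 91, -19, 0, 0]]}}

```text
clock: 37.82
tcp_pos: [0.4702, 0.3093, 0.1907]
orientation: [-0.0, 0.669, 0.743, 0.0]
wrist_force: [0.4, -0.9, -0.0]
gripper_width: 0.998
finger_force: 0.0
```

>>> {"op": "move_arm", "data": {"plan": [[85, 0, 0, 15, 0], [85, 0, 0, 35, 0], [85, 0, 0, 45, 0], [85, 0, 0, 50, 0], [85, 0, 0, 50, 0]]}}

```text
clock: 38.23
tcp_pos: [0.4714, 0.3054, 0.1395]
orientation: [0.0, 0.672, 0.741, -0.002]
wrist_force: [0.1, 0.7, 0.0]
gripper_width: 0.998
finger_force: 0.0
```

```bash
python3 -c "
from h import *
go(.4753,.3098,.0536,95.7)"
```

```text
shift [ 4.2  4.5 85.8] spin -0.1 theta now 95.6 tcp [0.4714 0.3054 0.1395] t 38.23
```

>>> {"op": "move_arm", "data": {"plan": [[85, 2, 3, 15, 0], [85, 2, 3, 35, 0], [85, 2, 3, 60, 0], [85, 2, 3, 75, 0], [85, 2, 3, 80, 0]]}}

```text
clock: 38.65
tcp_pos: [0.4736, 0.3085, 0.0591]
orientation: [-0.0, 0.671, 0.741, -0.002]
wrist_force: [-0.9, 0.2, -0.1]
gripper_width: 0.994
finger_force: 0.0
```

>>> {"op": "move_arm", "data": {"plan": [[85, 0, 0, 2, 0], [85, 0, 0, 3, 0], [85, 0, 0, 3, 0]]}}

```text
clock: 38.9
tcp_pos: [0.4748, 0.3103, 0.0588]
orientation: [0.0, 0.671, 0.742, 0.001]
wrist_force: [-0.0, 0.1, 0.6]
gripper_width: 0.996
finger_force: 0.0
```

```bash
python3 -c "
from h import *
go(.4753,.3098,.0536,95.7)"
```

```text
shift [-0.6  0.4  5.2] spin 0.0 theta now 95.7 tcp [0.4748 0.3103 0.0588] t 38.9
```

>>> {"op": "move_arm", "data": {"plan": [[85, -0.5, 0.4, 3, 0], [75, -0.5, 0.4, 5, 0], [55, -0.5, 0.4, 5, 0], [40, -0.5, 0.4, 5, 0], [30, -0.5, 0.4, 5, 0]]}}

```text
clock: 39.32
tcp_pos: [0.4748, 0.3096, 0.0531]
orientation: [0.0, 0.671, 0.742, 0.001]
wrist_force: [-0.6, -0.3, 0.2]
gripper_width: 0.546
finger_force: 51.5
```

>>> {"op": "move_arm", "data": {"plan": [[30, 0, 0, 0, 0], [30, 0, 0, 0, 0], [30, 0, 0, 0, 0], [30, 0, 0, 0, 0], [30, 0, 0, 0, 0]]}}

```text
clock: 39.73
tcp_pos: [0.4748, 0.3096, 0.0531]
orientation: [0.0, 0.671, 0.742, 0.001]
wrist_force: [0.4, -0.5, 4.6]
gripper_width: 0.548
finger_force: 51.9
```

>>> {"op": "move_arm", "data": {"plan": [[30, 0, 0, -15, 0], [30, 0, 0, -45, 0], [30, 0, 0, -80, 0], [30, 0, 0, -115, 0], [30, 0, 0, -135, 0]]}}

```text
clock: 40.15
tcp_pos: [0.4748, 0.3101, 0.1904]
orientation: [0.0, 0.671, 0.742, 0.002]
wrist_force: [1.0, -0.2, -1.1]
gripper_width: 0.553
finger_force: 51.8
```

```bash
python3 -c "
from h import *
go(.610,-.0346,.2,95.7)"
```

```text
shift [-356.5  100.   -10.1] spin 0.1 theta now 95.8 tcp [0.4748 0.3101 0.1904] t 40.15
```

>>> {"op": "move_arm", "data": {"plan": [[30, -16, 4, -5, 0], [30, -48, 13, -8, 0], [30, -84, 23, -8, 0], [30, -121, 34, -8, 0], [30, -158, 44, -8, 0]]}}

```text
clock: 40.57
tcp_pos: [0.5336, 0.1546, 0.1948]
orientation: [-0.0, 0.67, 0.742, -0.001]
wrist_force: [0.7, -0.0, -1.8]
gripper_width: 0.551
finger_force: 51.8
```

>>> {"op": "move_arm", "data": {"plan": [[30, -37, 10, 0, 0], [30, -74, 21, 0, 0], [30, -110, 31, 0, 0], [30, -145, 41, 0, 0], [30, -172, 48, 0, 0]]}}

```text
clock: 40.98
tcp_pos: [0.5989, -0.0144, 0.1942]
orientation: [-0.0, 0.672, 0.74, -0.002]
wrist_force: [0.1, -0.2, -1.6]
gripper_width: 0.545
finger_force: 51.8
```

>>> {"op": "move_arm", "data": {"plan": [[30, -16, 5, 0, 0], [30, -24, 7, 5, 0], [30, -26, 8, 20, 0], [30, -26, 8, 45, 0], [30, -26, 8, 60, 0]]}}

```text
clock: 41.4
tcp_pos: [0.6075, -0.0339, 0.1327]
orientation: [-0.002, 0.67, 0.742, -0.001]
wrist_force: [-0.5, 0.0, -1.8]
gripper_width: 0.538
finger_force: 51.8
```

>>> {"op": "move_arm", "data": {"plan": [[30, 0, 0, 10, 0], [30, 0, 0, 25, 0], [30, 0, 0, 40, 0], [30, 0, 0, 48, 0], [30, 0, 0, 50, 0]]}}

```text
clock: 41.82
tcp_pos: [0.608, -0.0341, 0.0837]
orientation: [-0.002, 0.67, 0.742, -0.001]
wrist_force: [-0.9, -1.0, -1.9]
gripper_width: 0.545
finger_force: 51.8
```

```bash
python3 -c "
from h import *
go(.610,-.0346,.0536,95.7)"
```

```text
shift [-0.8  2.1 30.1] spin 0.1 theta now 95.8 tcp [ 0.608  -0.0341  0.0837] t 41.82
```

>>> {"op": "move_arm", "data": {"plan": [[30, 0, 1, 10, 0], [30, 0, 1, 20, 0], [30, 0, 1, 25, 0], [30, 0, 1, 26, 0], [30, 0, 1, 26, 0]]}}

```text
clock: 42.23
tcp_pos: [0.6103, -0.0348, 0.0592]
orientation: [-0.0, 0.671, 0.742, -0.0]
wrist_force: [-1.0, 0.4, -1.5]
gripper_width: 0.551
finger_force: 51.8
```

```bash
python3 -c "
from h import *
go(.610,-.0346,.0531,95.7)"
```

```text
shift [ 0.3 -0.3  6.1] spin 0.0 theta now 95.7 tcp [ 0.6103 -0.0348  0.0592] t 42.23
```

>>> {"op": "move_arm", "data": {"plan": [[30, 0, 0, 2, 0], [30, 0, 0, 3.5, 0], [30, 0, 0, 4.5, 0], [30, 0, 0, 5, 0], [30, 0, 0, 5, 0]]}}

```text
clock: 42.65
tcp_pos: [0.6105, -0.0349, 0.0547]
orientation: [0.0, 0.671, 0.742, 0.0]
wrist_force: [0.4, 1.1, -1.5]
gripper_width: 0.548
finger_force: 51.8
```

>>> {"op": "move_arm", "data": {"plan": [[30, 0, 0, 0.5, 0], [30, 0, 0, 1, 0], [30, 0, 0, 1.4, 0], [30, 0, 0, 1.4, 0]]}}

```text
clock: 42.98
tcp_pos: [0.6105, -0.0348, 0.0532]
orientation: [-0.0, 0.671, 0.742, 0.0]
wrist_force: [-0.8, -0.5, -0.7]
gripper_width: 0.549
finger_force: 51.8
```

>>> {"op": "move_arm", "data": {"plan": [[30, 0, 0, 0.4, 0], [30, 0, 0, 0.6, 0], [30, 0, 0, 0.6, 0]]}}

```text
clock: 43.23
tcp_pos: [0.6106, -0.0348, 0.0531]
orientation: [0.0, 0.671, 0.742, 0.0]
wrist_force: [-0.3, -0.6, 2.8]
gripper_width: 0.546
finger_force: 52.2
```

Landed. Release, lift, and go to the canister at (.576, .3176, .0499), θ 78.8.

>>> {"op": "move_arm", "data": {"plan": [[60, 0, 0, 0, 0], [75, 0, 0, 0, 0], [85, 0, 0, 0, 0], [85, 0, 0, 0, 0], [85, 0, 0, -15, 0]]}}

```text
clock: 43.65
tcp_pos: [0.6084, -0.0351, 0.0651]
orientation: [-0.002, 0.671, 0.742, -0.002]
wrist_force: [-0.3, -0.1, -0.5]
gripper_width: 0.997
finger_force: 0.0
```

>>> {"op": "move_arm", "data": {"plan": [[85, 0, 0, -30, 0], [85, 0, 0, -65, 0], [85, 0, 0, -100, 0], [85, 0, 0, -130, 5], [85, 0, 0, -135, 11]]}}

```text
clock: 44.07
tcp_pos: [0.614, -0.0342, 0.209]
orientation: [0.004, 0.74, 0.672, 0.005]
wrist_force: [0.3, -0.8, 0.2]
gripper_width: 0.998
finger_force: 0.0
```

```bash
python3 -c "
from h import *
go(.576,.3176,.19,78.7)"
```

```text
shift [346.4 -71.8  18.9] spin 5.8 theta now 84.5 tcp [ 0.614  -0.0342  0.209 ] t 44.07
```

>>> {"op": "move_arm", "data": {"plan": [[85, 28, -6, 3, 0], [85, 66, -14, 6, 0], [85, 105, -22, 9, 0], [85, 143, -29, 12, 3], [85, 181, -37, 14, 6]]}}

```text
clock: 44.48
tcp_pos: [0.5899, 0.1503, 0.1884]
orientation: [-0.0, 0.774, 0.633, 0.0]
wrist_force: [-0.1, -0.5, 0.3]
gripper_width: 0.997
finger_force: 0.0
```

>>> {"op": "move_arm", "data": {"plan": [[85, 38, -12, 0, 0], [85, 76, -24, 0, 0], [85, 112, -36, 0, 0], [85, 143, -46, 0, 0], [85, 160, -51, 0, 0]]}}

```text
clock: 44.9
tcp_pos: [0.5688, 0.3222, 0.1888]
orientation: [-0.002, 0.771, 0.637, 0.001]
wrist_force: [-1.2, 0.5, 1.0]
gripper_width: 0.994
finger_force: 0.0
```

>>> {"op": "move_arm", "data": {"plan": [[85, 0, 0, 10, 0], [85, 0, 0, 30, 0], [85, 0, 0, 45, 0], [85, 0, 0, 50, 0], [85, 0, 0, 50, 0]]}}

```text
clock: 45.32
tcp_pos: [0.5709, 0.3137, 0.1365]
orientation: [0.0, 0.773, 0.634, -0.002]
wrist_force: [-0.0, 0.1, -0.2]
gripper_width: 0.994
finger_force: 0.0
```

```bash
python3 -c "
from h import *
go(.576,.3176,.0499,78.7)"
```

```text
shift [ 5.2  4.5 86.6] spin -0.0 theta now 78.7 tcp [0.5709 0.3137 0.1365] t 45.32
```

>>> {"op": "move_arm", "data": {"plan": [[85, 2, 2.5, 15, 0], [85, 2, 2.5, 35, 0], [85, 2, 2.5, 60, 0], [85, 2, 2.5, 75, 0], [85, 2, 2.5, 80, 0]]}}

```text
clock: 45.73
tcp_pos: [0.5734, 0.3158, 0.0558]
orientation: [-0.0, 0.773, 0.634, -0.002]
wrist_force: [-0.6, 0.2, 0.8]
gripper_width: 0.997
finger_force: 0.0
```

>>> {"op": "move_arm", "data": {"plan": [[85, 0, 0, 2, 0], [85, 0, 0, 3, 0], [85, 0, 0, 3, 0], [85, 0, 0, 3, 0]]}}

```text
clock: 46.07
tcp_pos: [0.5752, 0.3177, 0.057]
orientation: [0.0, 0.773, 0.634, 0.001]
wrist_force: [-1.2, 0.1, 0.8]
gripper_width: 0.996
finger_force: 0.0
```

```bash
python3 -c "
from h import *
go(.576,.3176,.0499,78.7)"
```

```text
shift [0.  0.8 7.1] spin 0.0 theta now 78.7 tcp [0.5752 0.3177 0.057 ] t 46.07
```

>>> {"op": "move_arm", "data": {"plan": [[85, 0, 0.8, 4, 0], [80, 0, 0.8, 7, 0], [60, 0, 0.8, 7, 0], [40, 0, 0.8, 7, 0], [30, 0, 0.8, 7, 0]]}}

```text
clock: 46.48
tcp_pos: [0.5753, 0.3171, 0.0488]
orientation: [0.0, 0.773, 0.634, 0.0]
wrist_force: [1.1, 0.2, -2.4]
gripper_width: 0.553
finger_force: 50.7
```

>>> {"op": "move_arm", "data": {"plan": [[30, 0, 0, 0, 0], [30, 0, 0, 0, 0], [30, 0, 0, 0, 0], [30, 0, 0, 0, 0], [30, 0, 0, 0, 0]]}}

```text
clock: 46.9
tcp_pos: [0.5753, 0.317, 0.0488]
orientation: [0.0, 0.773, 0.634, 0.0]
wrist_force: [0.4, -0.2, 1.0]
gripper_width: 0.556
finger_force: 51.3
```

>>> {"op": "move_arm", "data": {"plan": [[30, 0, 0, -15, 0], [30, 0, 0, -45, 0], [30, 0, 0, -80, 0], [30, 0, 0, -115, 0], [30, 0, 0, -135, 0]]}}

```text
clock: 47.32
tcp_pos: [0.5758, 0.3178, 0.1871]
orientation: [0.0, 0.773, 0.634, 0.002]
wrist_force: [1.2, 0.4, -1.5]
gripper_width: 0.554
finger_force: 51.2
```

```bash
python3 -c "
from h import *
go(.6216,.1097,.19,78.7)"
```

```text
shift [-195.2   85.6   -3.2] spin 0.1 theta now 78.8 tcp [0.5758 0.3178 0.1871] t 47.32
```

>>> {"op": "move_arm", "data": {"plan": [[30, -15, 6, -3, 0], [30, -45, 20, -3, 0], [30, -80, 35, -3, 0], [30, -115, 50, -3, 0], [30, -148, 65, -3, 0]]}}

```text
clock: 47.73
tcp_pos: [0.6092, 0.1566, 0.1857]
orientation: [-0.0, 0.773, 0.634, -0.001]
wrist_force: [0.7, 0.1, -3.0]
gripper_width: 0.556
finger_force: 51.2
```

>>> {"op": "move_arm", "data": {"plan": [[30, -25, 11, 0, 0], [30, -40, 18, 0, 0], [30, -46, 20, 20, 0], [30, -46, 20, 45, 0], [30, -46, 20, 70, 0]]}}

```text
clock: 48.15
tcp_pos: [0.6205, 0.1086, 0.1157]
orientation: [0.0, 0.774, 0.633, -0.0]
wrist_force: [-0.1, -1.4, -2.7]
gripper_width: 0.556
finger_force: 51.3
```

>>> {"op": "move_arm", "data": {"plan": [[30, 0, 0, 15, 0], [30, 0, 0, 30, 0], [30, 0, 0, 40, 0], [30, 0, 0, 45, 0], [30, 0, 0, 45, 0]]}}

```text
clock: 48.57
tcp_pos: [0.6195, 0.1099, 0.0701]
orientation: [-0.001, 0.773, 0.634, -0.001]
wrist_force: [0.1, -0.1, -3.2]
gripper_width: 0.557
finger_force: 51.2
```

```bash
python3 -c "
from h import *
go(.6212,.1092,.0488,78.7)"
```

```text
shift [-0.3  1.9 21.3] spin 0.1 theta now 78.8 tcp [0.6195 0.1099 0.0701] t 48.57
```

>>> {"op": "move_arm", "data": {"plan": [[30, 0, 1, 7, 0], [30, 0, 1, 13, 0], [30, 0, 1, 16, 0], [30, 0, 1, 17, 0], [30, 0, 1, 17, 0]]}}

```text
clock: 48.98
tcp_pos: [0.6215, 0.1099, 0.0545]
orientation: [-0.0, 0.773, 0.634, -0.0]
wrist_force: [-0.2, 0.3, -2.4]
gripper_width: 0.557
finger_force: 51.2
```

```bash
python3 -c "
from h import *
go(.6212,.1092,.0488,78.7)"
```

```text
shift [-0.8 -0.1  5.7] spin 0.0 theta now 78.7 tcp [0.6215 0.1099 0.0545] t 48.98
```

>>> {"op": "move_arm", "data": {"plan": [[30, -0.5, 0, 2, 0], [30, -0.5, 0, 3.5, 0], [30, -0.5, 0, 4.5, 0], [30, -0.5, 0, 4.8, 0], [30, -0.5, 0, 4.8, 0]]}}

```text
clock: 49.4
tcp_pos: [0.6214, 0.1094, 0.0498]
orientation: [-0.0, 0.773, 0.634, -0.0]
wrist_force: [0.1, 0.0, -2.6]
gripper_width: 0.559
finger_force: 51.2
```

>>> {"op": "move_arm", "data": {"plan": [[30, 0, 0, 0.5, 0], [30, 0, 0, 1, 0], [30, 0, 0, 1.3, 0], [30, 0, 0, 1.3, 0]]}}

```text
clock: 49.73
tcp_pos: [0.6216, 0.1095, 0.0488]
orientation: [0.0, 0.773, 0.634, 0.0]
wrist_force: [-0.3, -0.2, -0.9]
gripper_width: 0.558
finger_force: 51.4
```

Contact (−2.6 → −0.9 N). Half a millimetre more, then release, lift and move clear.

>>> {"op": "move_arm", "data": {"plan": [[30, 0, 0, 0.3, 0], [30, 0, 0, 0.3, 0], [60, 0, 0, 0.3, 0], [75, 0, 0, 0.3, 0], [85, 0, 0, 0.3, 0]]}}

```text
clock: 50.15
tcp_pos: [0.6219, 0.1096, 0.0484]
orientation: [0.0, 0.773, 0.634, 0.0]
wrist_force: [-0.7, 0.4, 0.3]
gripper_width: 0.95
finger_force: 0.0
```

>>> {"op": "move_arm", "data": {"plan": [[85, 0, 0, 0, 0], [85, 0, 0, -15, 0], [85, 0, 0, -45, 0], [85, 0, 0, -80, 0], [85, 0, 0, -115, 0]]}}

```text
clock: 50.57
tcp_pos: [0.621, 0.1094, 0.1639]
orientation: [-0.0, 0.773, 0.634, -0.001]
wrist_force: [1.2, 0.5, -0.4]
gripper_width: 0.994
finger_force: 0.0
```

>>> {"op": "move_arm", "data": {"plan": [[85, 10, -5, -30, 0], [85, 40, -15, -40, 0], [85, 78, -30, -40, 0], [85, 110, -45, -40, 0], [85, 130, -50, -40, 0]]}}

```text
clock: 50.98
tcp_pos: [0.595, 0.253, 0.2043]
orientation: [-0.002, 0.771, 0.637, 0.001]
wrist_force: [-0.7, 0.7, 0.0]
gripper_width: 0.989
finger_force: 0.0
```

>>> {"op": "move_arm", "data": {"plan": [[85, 20, 0, 0, 0], [85, 40, 0, 0, 0], [85, 50, 0, 0, 0], [85, 50, 0, 0, 0], [85, 50, 0, 0, 0]]}}

```text
clock: 51.4
tcp_pos: [0.6075, 0.2953, 0.2029]
orientation: [0.0, 0.773, 0.634, -0.001]
wrist_force: [0.1, -0.1, -0.3]
gripper_width: 0.994
finger_force: 0.0
```

Run:
```python
from h import *
c=cap('top');W=cloud(c).reshape(-1,3);cv2.imwrite('pics/t9.png',c['img'])
for n,x,y,z0,z1 in [('bottle',.61,-.034,.105,.14),('can',.622,.11,.1075,.115),('jar',.5535,.041,.09,.12),('small',.69,.03,.03,.08),('weight',.472,-.31,.125,.14)]:
    m=(np.hypot(W[:,0]-x,W[:,1]-y)<.035)&(W[:,2]>z0)&(W[:,2]<z1)
    p=W[m];print(n,len(p),p.mean(0).round(4) if len(p) else '',cv2.minAreaRect((p[:,:2]*1000).astype(np.float32)) if len(p) else '')
```

```text
bottle 185 [ 0.6115 -0.0336  0.1201] ((611.7525634765625, -33.74287796020508), (26.925920486450195, 25.93216323852539), 0.694383978843689)
can 443 [0.6231 0.1106 0.1107] ((623.24609375, 110.64585876464844), (39.81203079223633, 39.9583625793457), 78.64596557617188)
jar 780 [0.5542 0.0413 0.1007] ((554.3504028320312, 41.224735260009766), (56.737403869628906, 58.753562927246094), 1.2480403184890747)
small 146 [0.6911 0.0306 0.0424] ((692.8661499023438, 31.014892578125), (27.458850860595703, 24.535818099975586), 1.0524028539657593)
weight 147 [ 0.4731 -0.3088  0.1325] ((473.0191345214844, -308.93475341796875), (22.309938430786133, 22.570362091064453), 71.12467193603516)
```

View pics/t9.png

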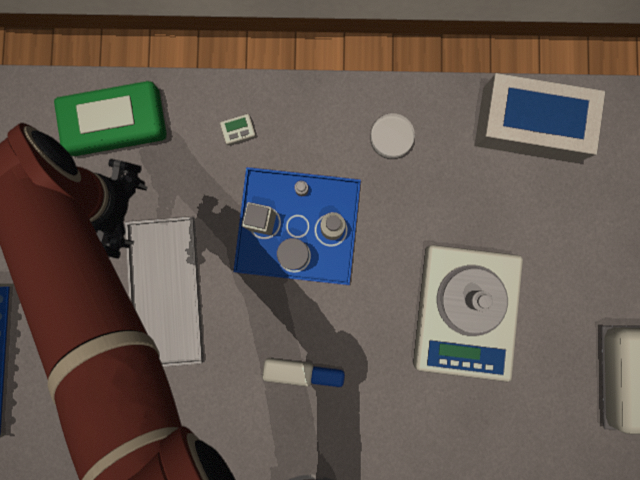

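The picture shows the containers back at (217,259), (254,294) and (224,333), each within about 1.5 mm of its start. The weight is in the middle of the pan at (300,480), leaning outward only by perspective, and the small weight has not moved. Handing in.

```bash
python3 -c "
from rig import ctrl
print(ctrl.hand_in())"
```

```text
the job is handed in; nothing more can be done
None
```

The job is handed in: the large weight stands upright within about 3 mm of the pan's centre, the three containers are back upright within about 1.5 mm of where they started, and the small weight was not moved; it took about 51 s.

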